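# Lay out the modules in an open device housing

### The arm

A 6-joint arm with a two-finger parallel gripper is mounted at the origin on the work surface. World frame = base frame: x ahead of the robot, y to its left, z up, the work surface at z = 0. Lengths are in m, angles in rad, forces in N, time in s.
With the tool pointing down it reaches from about 0.35 to 0.85 m from the base axis. Payload 8.1 kg.
Tool frame: the origin (TCP) lies on the mounting face of the last link; the fingertips stand 186 mm ahead of it and the grasp point (between the pads) lies 167 mm ahead of it; y points along the fingers, x is the direction in which the jaws open and shut, and the axes are right-handed (so a half turn about y gives the same grasp; the last joint's range is limited). The gripper opens to 93 mm and grips with 3 to 60 N. Pads are 15 mm wide; open, the fingers measure 128 mm over their backs; the gripper's body (75 mm by 188 mm) begins 65 mm behind the grasp point.
Start: joints at [1.222, 0.13, 1.488, -0, 1.523, -0.085], TCP at [0.156, 0.579, 0.405] pointing down, gripper open.
Joint ranges: [-2.96, 2.96], [-0.89, 2.26], [0.02, 2.5], [-1.34, 4.48], [0, 2.73], [-2.66, 2.66]. Speed limits (rad/s): [2.39, 2.39, 2.79, 3.14, 3.14, 3.14].

### API

Orientations are given as a rotation vector (axis times angle).
In Python, from plant import robot, imaging gives the robot as it stands.
- The arm moves only by the shell command python3 -m inch 'ROWS' [OPENING] [FORCE]. ROWS is JSON, a list of rows, each an object of numbers: "x", "y", "z": the shift along the tool's x, y, z in mm; "twist": the turn about the tool's y in rad. In form: [{"x": .., "y": .., "z": .., "twist": ..}, ...]. A call has 1 to 12 rows; each row shifts and turns the commanded pose from where the row before left it, along the tool's axes as they then stand; what a row does not reach is not made up. A row lasts 1/10 s, in which the tool goes at most 50 mm and 8.59 degrees, less where a joint would pass 70% of its speed; a pose out of reach is approached as far as the arm can. A call with a gripper value outside its range is refused whole. OPENING is the gripper command: -1 is shut, 1 is fully open, values between are in proportion, set as the call begins (- or left out, the last holds). The fingers move at their own pace and stop on an object; FORCE is the grip in N (left out, the last holds). Time passes only in rows, so rows that do not move let the fingers close. It gives the time, the measured TCP pose, the force and the opening at its end, in the units of the state.
- robot.read_state(): the state, without advancing time (a new reading comes with each control period).
- imaging.read_camera(name): name is "side" or "top" or "wrist"; returns a dict with "color" (420x560x3 uint8, red, green, blue), "depth" (420x560 float32, m along the optical axis (not along the pixel's ray), 0 where there is no reading), "fx", "fy", "cx", "cy" (pixels), "rvec" (rotation vector, rad) and "tvec" (3), from world to camera coordinates, as OpenCV has them; the wrist camera has in their place "tool_from_camera" (4x4, takes a point from camera to tool coordinates, whose origin is the TCP and whose axes are the tool frame's). Camera axes: x right, y down, z forward; pixel columns grow to the right and rows downward; lengths in m; the calibration is good to about 2 mm. A picture is of the moment at which its call begins: read the wrist's pose just before it.
- robot.close_job(): hands the job in, once; it reports no verdict.
The state is a dict: "t": time; "q": joint angles; "dq": joint speeds; "joint_torque": joint torques, N m; "tool_pos": TCP position; "orientation": TCP orientation; "force": force on the tool from outside, world axes, zero at the start; "wrist_torque": the same for the moment, N m; "opening": finger opening in m.
Only numpy, scipy, OpenCV 4.12 (cv2) and the standard library are available. Lean on these libraries where they do the work, as an engineer would, in place of code of your own. Each camera call takes 0.05 s, during which the arm holds its last target.

### The job

Lay out the four modules on the floor of the open white housing, ready for wiring, in this order: first the perforated metal power supply straight in front of the black fan, then the copper transformer straight in front of the red power inlet, then the orange relay halfway between those two, and last the black finned heat sink centred on top of the power supply. The three on the floor form one row along the middle of the housing (midway between its front and rear), and all four are squared up with it, upright, their long sides running front to rear. Set each one down gently without dropping it, and do not push the small steel dish or the blue spool about.

Things in the scene. Friction and masses are not known exactly. Their poses are not given: they have to be found in the camera images.
- housing: open white tray, fixed, 210 (x) x 300 (y) mm outside; floor 4 mm thick; walls 4 mm thick, rear and sides 22 mm high, front 30 mm with ears up to 42 mm at its corners. The front (two dark slots, round grey spot) faces roughly to the robot. Origin: centre of the underside, on the bench; +x to its rear, +y to its left seen from the robot. The middle row is the line x = 0 of this frame.
- fan: square black fan, 60 mm wide and 50 mm tall, 20 mm thick, fixed upright on the housing floor near the rear wall (about 89 mm behind the housing's centre, about 80 mm to one side of it; which side changes). Origin: centre of its underside; axes as the housing's (x to the rear).
- inlet: red power inlet block with a black socket face, 50 mm wide, 40 mm tall, 20 mm thick, fixed on the housing floor near the rear wall on the other side from the fan. Origin: centre of its underside; axes as the housing's.
- psu: power supply: bright metal box with a perforated flat top (rows of dark dots), 80 (x) x 52 (y) x 38 (z) mm, about 0.35 kg. Origin: centre of its underside; x along its long side. Starts on the bench beside the housing.
- transformer: transformer: dark steel core with a copper winding, 60 (x) x 44 (y) x 42 (z) mm, about 0.4 kg, graspable on all four upright sides as a plain box of that size. Origin: centre of its underside; x along its long side. Starts on the bench beside the housing.
- relay: orange relay on a black foot, 48 (x) x 34 (y) x 34 (z) mm, about 0.07 kg. Origin: centre of its underside; x along its long side. Starts on the bench beside the housing.
- heatsink: black heat sink, flat underside and fins along x, 70 (x) x 44 (y) x 28 (z) mm, about 0.16 kg, graspable as a plain box of that size. Origin: centre of its underside; x along its long side. Starts on the bench beside the housing.
- dish: bystander: small steel dish, 72 mm across, 22 mm tall, on the left of the bench. Origin: centre of its underside. Leave it alone.
- spool: bystander: blue spool, 54 mm across, 42 mm tall, standing on the right of the bench. Origin: centre of its underside. Leave it alone.
There are look-alikes about, which are no part of the job. What is shaped like the heatsink but green, turquoise or yellow is not meant.

How it is judged:
On the way, in this order (a step that is already met when the one before it is completed fails the run):
1. the power supply stands in the middle row in front of the fan (x of psu in the frame of housing between -0.013 and 0.013 m and z of psu in the frame of housing between 0 and 0.008 m and angle between the x axis of psu and the x axis of housing, either way round below 0.22 rad and angle between psu's own z axis and vertical below 0.1 rad and y of psu in the frame of fan between -0.012 and 0.012 m), for 0.2 s.
2. then the transformer stands in the middle row in front of the inlet (all of step 1 and x of transformer in the frame of housing between -0.013 and 0.013 m and z of transformer in the frame of housing between 0 and 0.008 m and angle between the x axis of transformer and the x axis of housing, either way round below 0.22 rad and angle between transformer's own z axis and vertical below 0.1 rad and y of transformer in the frame of inlet between -0.012 and 0.012 m), for 0.2 s.
3. then the relay stands in the middle row between the two (all of step 2 and x of relay in the frame of housing between -0.013 and 0.013 m and z of relay in the frame of housing between 0 and 0.008 m and angle between the x axis of relay and the x axis of housing, either way round below 0.22 rad and angle between relay's own z axis and vertical below 0.1 rad and horizontal distance between relay and psu between 0.058 and 0.102 m and horizontal distance between relay and transformer between 0.058 and 0.102 m), for 0.2 s.
4. last, the heat sink lies on the power supply (all of step 3 and angle between the x axis of heatsink and the x axis of housing, either way round below 0.22 rad and angle between heatsink's own z axis and vertical below 0.1 rad and z of heatsink in the frame of psu between 0.034 and 0.042 m and horizontal distance between heatsink and psu below 0.01 m), for 0.2 s.
At the end, for the whole second after the job is handed in: Supply, transformer, relay stand on the floor within 13 mm of the middle row; supply 12 mm sideways of fan, transformer of inlet; relay 58-102 mm from both (centres); heat sink flat on supply, centres within 10 mm; all upright to 0.1, squared to 0.22 rad, released, at rest (all of step 4 and linear speed of each of psu, transformer, relay, heatsink below 0.02 m/s and contact force between each of psu, transformer, relay, heatsink and the fingers below 0.05 N); the robot touches nothing.
It fails at once if a module is dropped (falls free of the fingers at over 0.7 m/s, from more than about 25 mm) ((linear speed of psu above 0.7 m/s and contact force between psu and the fingers below 0.02 N) or (linear speed of transformer above 0.7 m/s and contact force between transformer and the fingers below 0.02 N) or (linear speed of relay above 0.7 m/s and contact force between relay and the fingers below 0.02 N) or (linear speed of heatsink above 0.7 m/s and contact force between heatsink and the fingers below 0.02 N)).
It fails at once if the dish or the spool is pushed more than 25 mm (distance of any of dish, spool from where it was at the start of the episode above 0.025 m).
It also fails if it takes over 109 s, if anything falls off the work surface, if the arm or the gripper's body presses on something with over 40 N, if the wrist force passes 120 N, or if a joint passes its speed limit or range.

## Working session

There is one attempt and no reset: what is moved stays moved. The work goes in short steps, Python scripts to look and compute and a shell command to move; the robot and the scene stay as the last step left them, time stands still between calls to the robot, and variables do not carry over. Pictures are saved under pics/ and viewed, and the job is handed in when it is done.

```bash
ls; mkdir -p pics
python3 - <<'E'
from plant import robot, imaging
import cv2
print(robot.read_state())
for n in ["top","side","wrist"]:
    d=imaging.read_camera(n); cv2.imwrite(f"pics/{n}0.png",d["color"][:,:,::-1])
    print(n,{k:v for k,v in d.items() if k not in("color","depth")})
    import numpy as np
    np.savez(f"pics/{n}0.npz",**d)
E
```

```text
pics
{'t': 0.0, 'q': array([ 1.22158419e+00,  1.31176213e-01,  1.48924104e+00, -5.28603597e-05,
        1.52300235e+00, -8.53886116e-02]), 'dq': array([ 9.76073500e-04,  8.96360614e-04, -2.23167014e-05,  2.62117220e-04,
        2.29746695e-04,  4.92474220e-04]), 'joint_torque': array([-1.83640273e-03, -5.59840715e+01, -4.91760135e+01,  7.65310926e-02,
        3.54496215e-02, -2.63353122e-04]), 'tool_pos': array([0.15637052, 0.57903814, 0.40369915]), 'orientation': array([-1.32357888, -1.01157942,  1.01409765]), 'force': array([-0.04159971,  0.66853338,  1.20724261]), 'wrist_torque': array([-0.00286339,  0.04548577,  0.03628279]), 'opening': 0.09290905948001757}
top {'fx': 479.94774438417977, 'fy': 479.94774438417977, 'cx': 280.2928024618484, 'cy': 214.4126457139872, 'rvec': array([ 2.17549123, -2.16730367,  0.08888087]), 'tvec': array([-0.0037776 ,  0.52221236,  1.52505957])}
side {'fx': 392.40455080606773, 'fy': 392.40455080606773, 'cx': 281.32125408324583, 'cy': 205.4518622883521, 'rvec': array([ 0.4923261 , -2.75582587,  1.09461746]), 'tvec': array([0.49911443, 0.1598116 , 0.88661843])}
wrist {'fx': 370.31232549704737, 'fy': 370.31232549704737, 'cx': 281.10582873367565, 'cy': 208.30126784915382, 'tool_from_camera': array([[ 9.99998967e-01, -1.17857720e-03,  8.23159184e-04,
        -8.62450061e-04],
       [-1.10522647e-03, -2.64131940e-01,  9.64485924e-01,
         1.93527855e-02],
       [-9.19298487e-04, -9.64485837e-01, -2.64132969e-01,
         7.39172097e-02],
       [ 0.00000000e+00,  0.00000000e+00,  0.00000000e+00,
         1.00000000e+00]])}
```

View pics/top0.png

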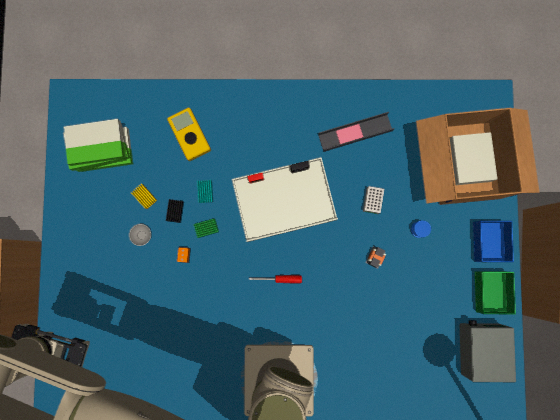

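View pics/side0.png

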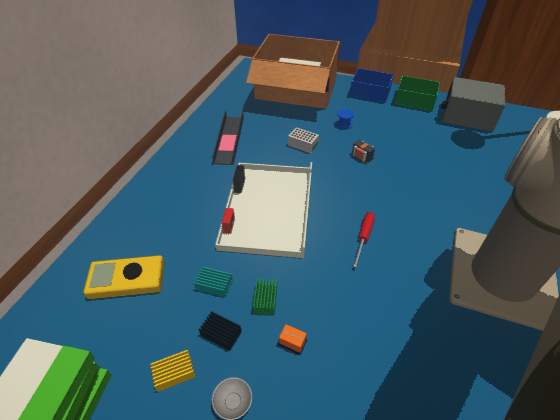

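View pics/wrist0.png

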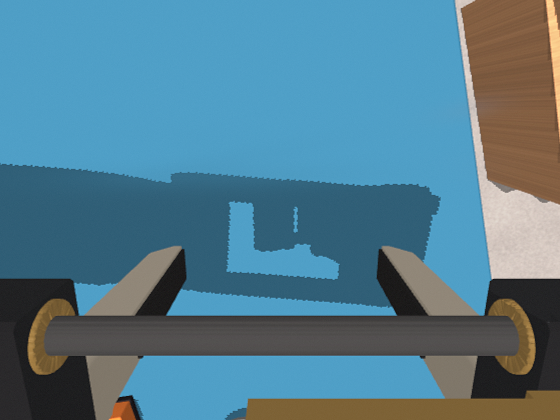

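```bash
cat > h.py <<'E'
import numpy as np, cv2
from scipy.spatial.transform import Rotation as R
def load(n):
    from plant import imaging
    return imaging.read_camera(n)
def cam_pose(d,st=None):
    if "rvec" in d:
        Rm=R.from_rotvec(np.ravel(d["rvec"])).as_matrix(); return Rm.T,-Rm.T@np.ravel(d["tvec"])
    T=np.array(d["tool_from_camera"]); Rt=R.from_rotvec(st["orientation"]).as_matrix()
    return Rt@T[:3,:3], Rt@T[:3,3]+st["tool_pos"]
def onplane(d,uv,z,st=None):
    Rc,c=cam_pose(d,st); uv=np.asarray(uv,float).reshape(-1,2)
    r=np.c_[(uv[:,0]-d["cx"])/d["fx"],(uv[:,1]-d["cy"])/d["fy"],np.ones(len(uv))]@Rc.T
    return c+r*((z-c[2])/r[:,2])[:,None]
def cloud(d,st=None):
    Rc,c=cam_pose(d,st); D=d["depth"]; v,u=np.indices(D.shape)
    P=np.stack([(u-d["cx"])/d["fx"]*D,(v-d["cy"])/d["fy"]*D,D],-1)
    return P@Rc.T+c
def rect(P):
    (c,s,a)=cv2.minAreaRect((P[:,:2]*1000).astype(np.float32))
    if s[0]<s[1]: s=s[::-1]; a+=90
    return np.array(c)/1000,s,(a+90)%180-90   # long-axis angle deg
E
python3 - <<'E'
from h import *
d=dict(np.load("pics/top0.npz")); P=cloud(d); Z=P[...,2]
c=d["color"]
cv2.imwrite("pics/c1.png",cv2.resize(c[150:300,110:460][:,:,::-1],None,fx=2.28,fy=2.28,interpolation=cv2.INTER_CUBIC))
for n,(u,v) in dict(fan=(299,167),inlet=(255,177),psu=(374,199),tr=(376,257),relay=(183,255),hs=(175,211),dish=(140,235),spool=(421,228),bench=(330,330),floor=(285,205),ear=(236,181)).items():
    print(n,P[v,u].round(4))
for n,(u,v),lo in [("psu",(374,199),.028),("tr",(376,257),.03),("relay",(183,255),.025),("hs",(175,211),.02),("fan",(299,167),.04),("inlet",(255,177),.03),("spool",(421,228),.03),("dish",(140,235),.012)]:
    m=np.zeros(Z.shape,np.uint8); s=22; m[v-s:v+s,u-s:u+s]=(Z[v-s:v+s,u-s:u+s]>lo)
    Q=P[m>0]; h=np.median(Q[:,2]); 
    k,_=cv2.findContours(m,cv2.RETR_EXTERNAL,cv2.CHAIN_APPROX_NONE); k=max(k,key=cv2.contourArea)[:,0]
    print(n,len(Q),h.round(4),*rect(P[k[:,1],k[:,0]]))
# housing rim
m=((Z>.012)&(Z<.06)).astype(np.uint8); mm=np.zeros_like(m); mm[150:250,225:345]=m[150:250,225:345]
k,_=cv2.findContours(mm,cv2.RETR_EXTERNAL,cv2.CHAIN_APPROX_NONE); k=max(k,key=cv2.contourArea)[:,0]
print("house",rect(P[k[:,1],k[:,0]]))
E
```

```text
fan [ 0.6709 -0.061   0.0576]
inlet [0.6404 0.0796 0.0454]
psu [ 0.5722 -0.3028  0.032 ]
tr [ 0.3866 -0.3045  0.0433]
relay [0.3904 0.3079 0.0323]
hs [0.5333 0.3415 0.0118]
dish [0.4551 0.4563 0.0022]
spool [ 0.4791 -0.4498  0.0374]
bench [ 0.1528 -0.1626 -0.0019]
floor [ 0.5548 -0.0169  0.0059]
ear [0.6336 0.1444 0.0056]
psu 420 0.0366 [ 0.47600922 -0.19020456] (387.30694580078125, 87.51521301269531) -49.33188247680664
tr 238 0.0403 [ 0.38690903 -0.30879782] (59.8979606628418, 43.57638168334961) -26.015357971191406
relay 167 0.0342 [0.39197443 0.30945325] (45.192604064941406, 33.09968185424805) -5.546875
hs 231 0.0271 [0.47996255 0.17053151] (411.7221984863281, 74.07877349853516) 72.58226776123047
fan 139 0.0531 [ 0.67635504 -0.06335358] (59.603294372558594, 22.02052879333496) -74.90375900268555
inlet 109 0.0442 [0.64146606 0.07875171] (49.1374397277832, 20.250625610351562) -75.47621440887451
spool 234 0.0408 [ 0.47702664 -0.45241913] (51.81986618041992, 51.77077102661133) 18.186229705810547
dish 211 0.0179 [0.45579578 0.45205347] (70.29106903076172, 68.1556167602539) 89.30419158935547
house (array([ 0.5728125 , -0.01461925]), (301.1410217285156, 210.91558837890625), -75.94595146179199)
```

View pics/c1.png

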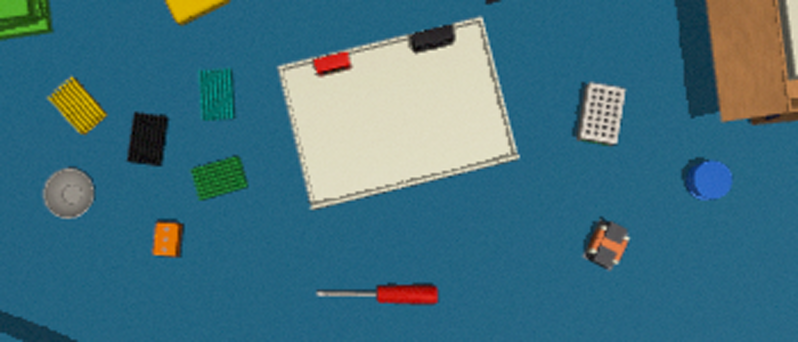

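```bash
cat >> h.py <<'E'
def plan(x,y,ztip,yaw,st=None):
    """yaw: world angle (deg) of tool x axis wanted (mod 180). prints twist and shift (tool axes, mm) before and after twist"""
    from plant import robot
    st=st or robot.read_state()
    M=R.from_rotvec(st["orientation"]).as_matrix()
    a=np.degrees(np.arctan2(M[1,0],M[0,0])); dw=(yaw-a+90)%180-90
    # about tool y (down): world +yaw = -twist if y is down
    s=np.sign(M[2,1]); tw=np.radians(dw)*s
    D=np.array([x,y,ztip+.186])-st["tool_pos"]
    M2=M@R.from_rotvec([0,tw,0]).as_matrix()
    print("t %.2f tip"%st["t"],(st["tool_pos"]-[0,0,.186]).round(4),"yaw %.1f tilt %.2f deg"%(a,np.degrees(np.arccos(-M[2,1]))),"q6 %.2f"%st["q"][5],"op %.4f"%st["opening"],"F",st["force"].round(1))
    print("shift now-axes",(M.T@D*1000).round(1)," twist %.3f"%tw," shift after-twist axes",(M2.T@D*1000).round(1))
E
python3 - <<'E'
from h import *
d=dict(np.load("pics/top0.npz")); P=cloud(d); Z=np.where(d["depth"]>0,P[...,2],0)
for n,(u,v),h in [("psu",(374,199),.038),("hs",(175,211),.028)]:
    m=np.zeros(Z.shape,np.uint8); s=20; m[v-s:v+s,u-s:u+s]=(Z[v-s:v+s,u-s:u+s]>.018)
    if n=="hs": m[:, 188:]=0
    k,_=cv2.findContours(m,cv2.RETR_EXTERNAL,cv2.CHAIN_APPROX_NONE); k=max(k,key=cv2.contourArea)[:,0]
    print(n,np.median(Z[m>0]),*rect(P[k[:,1],k[:,0]]),"plane",*rect(onplane(d,k,h)))
plan(.572,-.303,.1,90)
E
```

```text
psu 0.03642754828244921 [ 0.57087048 -0.30233148] (81.21916961669922, 52.38801193237305) -10.315223693847656 plane [ 0.56955127 -0.30069547] (82.88182830810547, 54.22724533081055) -9.726654052734375
hs 0.026621718650879922 [0.53347833 0.34163898] (70.06851959228516, 45.08502197265625) -6.22259521484375 plane [0.53340387 0.34107324] (69.95982360839844, 46.21464157104492) -6.6708984375
t 0.15 tip [0.1564 0.5791 0.2179] yaw 74.9 tilt 0.08 deg q6 -0.09 op 0.0930 F [ 0.1  0.5 -0.6]
shift now-axes [-743.   118.9 -631.3]  twist -0.264  shift after-twist axes [-881.9  118.9 -415.7]
```

```bash
python3 -m inch '[{"x":-18,"z":-15},{"x":-37,"z":-31.5,"y":3},{"x":-37,"z":-31.5,"y":3},{"x":-37,"z":-31.5,"y":3},{"x":-37,"z":-31.5,"y":3},{"x":-37,"z":-31.5,"y":3},{"x":-37,"z":-31.5,"y":3},{"x":-37,"z":-31.5,"y":3},{"x":-37,"z":-31.5,"y":3},{"x":-37,"z":-31.5,"y":3},{"x":-37,"z":-31.5,"y":3},{"x":-37,"z":-31.5,"y":3}]' 1 30
python3 -m inch '[{"x":-37,"z":-31.5,"y":3},{"x":-37,"z":-31.5,"y":3},{"x":-37,"z":-31.5,"y":3},{"x":-37,"z":-31.5,"y":3},{"x":-37,"z":-31.5,"y":3},{"x":-37,"z":-31.5,"y":3},{"x":-37,"z":-31.5,"y":3},{"x":-30,"z":-25},{"x":-18,"z":-16,"twist":-0.09},{},{}]'
python3 -c "
from h import *
plan(.571,-.302,.008,80)"
```

```text
t 0.15 tip [0.1564 0.5791 0.2179] yaw 74.9 tilt 0.08 deg q6 -0.09 op 0.0930 F [ 0.1  0.5 -0.6]
shift now-axes [-742.2  210.9 -630. ]  twist -0.089  shift after-twist axes [-795.4  210.9 -561.4]$[0]: bad value
$[0]: bad value
```

```bash
python3 -m inch '[{"x":-18,"y":0,"z":-15,"twist":0}]' 1 30
python3 -m inch '[{"x":-37,"z":-31.5,"y":3,"twist":0},{"x":-37,"z":-31.5,"y":3,"twist":0},{"x":-37,"z":-31.5,"y":3,"twist":0},{"x":-37,"z":-31.5,"y":3,"twist":0},{"x":-37,"z":-31.5,"y":3,"twist":0},{"x":-37,"z":-31.5,"y":3,"twist":0},{"x":-37,"z":-31.5,"y":3,"twist":0},{"x":-37,"z":-31.5,"y":3,"twist":0},{"x":-37,"z":-31.5,"y":3,"twist":0},{"x":-37,"z":-31.5,"y":3,"twist":0},{"x":-37,"z":-31.5,"y":3,"twist":0}]'
```

```text
t: 0.25
tool_pos: [0.1654, 0.5587, 0.404]
orientation: [-1.322, -1.013, 1.015]
force: [0.1, -1.4, 0.5]
opening: 0.0931
t: 1.35
tool_pos: [0.3948, 0.0727, 0.3717]
orientation: [-1.323, -1.013, 1.012]
force: [0.8, 1.0, -0.3]
opening: 0.093
```

```bash
python3 -m inch '[{"x":-37,"z":-31.5,"y":3,"twist":0},{"x":-37,"z":-31.5,"y":3,"twist":0},{"x":-37,"z":-31.5,"y":3,"twist":0},{"x":-37,"z":-31.5,"y":3,"twist":0},{"x":-37,"z":-31.5,"y":3,"twist":0},{"x":-37,"z":-31.5,"y":3,"twist":0},{"x":-37,"z":-31.5,"y":3,"twist":0},{"x":-30,"z":-25,"y":0,"twist":0},{"x":-18,"z":-16,"y":0,"twist":-0.09},{"x":0,"y":0,"z":0,"twist":0},{"x":0,"y":0,"z":0,"twist":0}]'
python3 - <<'E'
from h import *
plan(.571,-.302,.008,80)
from plant import robot
st=robot.read_state(); d=load("wrist"); cv2.imwrite("pics/w1.png",d["color"][:,:,::-1]); np.savez("pics/w1.npz",st=0,**d)
P=cloud(d,st); m=((P[...,2]>.028)&(P[...,2]<.045)&(d["depth"]>0)).astype(np.uint8)
m[:, :]*= (np.hypot(P[...,0]-.571,P[...,1]+.302)<.06).astype(np.uint8)
k,_=cv2.findContours(m,cv2.RETR_EXTERNAL,cv2.CHAIN_APPROX_NONE); k=max(k,key=cv2.contourArea)[:,0]
print(np.median(P[m>0][:,2]),rect(P[k[:,1],k[:,0]]),k.min(0),k.max(0))
E
```

```text
t: 2.45
tool_pos: [0.5668, -0.2899, 0.3499]
orientation: [-1.286, -1.078, 1.079]
force: [-0.8, 1.0, -0.4]
opening: 0.093
t 2.45 tip [ 0.5668 -0.2899  0.1639] yaw 79.9 tilt 0.09 deg q6 -1.95 op 0.0930 F [-0.8  1.  -0.4]
shift now-axes [-11.3 155.9  -6.4]  twist -0.001  shift after-twist axes [-11.3 155.9  -6.4]
0.03832950688287179 (array([ 0.57187872, -0.30370126]), (79.84629821777344, 52.04534912109375), -10.041259765625) [233 160] [298 255]
```

View pics/w1.png

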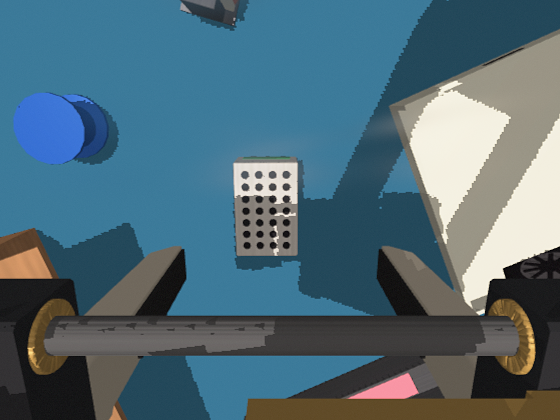

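```bash
python3 -m inch '[{"x":-12.8,"y":20,"z":-7.6,"twist":0},{"x":0,"y":40,"z":0,"twist":0},{"x":0,"y":40,"z":0,"twist":0},{"x":0,"y":30,"z":0,"twist":0},{"x":0,"y":18,"z":0,"twist":0},{"x":0,"y":8,"z":0,"twist":0},{"x":0,"y":0,"z":0,"twist":0}]'
python3 -m inch '[{"x":0,"y":0,"z":0,"twist":0},{"x":0,"y":0,"z":0,"twist":0},{"x":0,"y":0,"z":0,"twist":0},{"x":0,"y":0,"z":0,"twist":0},{"x":0,"y":0,"z":0,"twist":0},{"x":0,"y":0,"z":0,"twist":0}]' -1 30
python3 -c "
from h import *
plan(.5719,-.3037,.008,80)
o=np.array([.5728,-.0146]);a=np.radians(14.1);X=np.array([np.cos(a),np.sin(a)]);Y=np.array([-X[1],X[0]])
for n,p in dict(fan=[.67636,-.06335],inlet=[.64147,.07875]).items(): r=np.array(p)-o; print(n,r@X,r@Y, o+(r@Y)*Y)
"
```

```text
t: 3.2
tool_pos: [0.5722, -0.3031, 0.1945]
orientation: [-1.285, -1.08, 1.08]
force: [0.3, -1.4, 0.4]
opening: 0.093
t: 3.8
tool_pos: [0.5723, -0.3038, 0.195]
orientation: [-1.287, -1.08, 1.08]
force: [-0.6, 0.7, 2.1]
opening: 0.0515
t 3.80 tip [ 0.5723 -0.3038  0.009 ] yaw 80.0 tilt 0.01 deg q6 -1.96 op 0.0515 F [-0.6  0.7  2.1]
shift now-axes [0.1 1.  0.4]  twist 0.001  shift after-twist axes [0.1 1.  0.4]
fan 0.08856371407831977 -0.0725100313656919 [ 0.59046453 -0.08492545]
inlet 0.08934257263982877 0.07380850976748494 [0.55481914 0.05698481]
```

```bash
python3 -m inch '[{"x":0,"y":-15,"z":0,"twist":0},{"x":0,"y":-35,"z":0,"twist":0},{"x":0,"y":-40,"z":0,"twist":0},{"x":0,"y":-40,"z":0,"twist":0},{"x":20,"y":-40,"z":0,"twist":-0.1},{"x":30,"y":0,"z":3,"twist":-0.11},{"x":40,"y":0,"z":10,"twist":-0.11},{"x":40,"y":0,"z":10,"twist":-0.1},{"x":40,"y":0,"z":10,"twist":0},{"x":20,"y":0,"z":5,"twist":0},{"x":0,"y":0,"z":0,"twist":0}]'
python3 - <<'E'
from h import *
plan(.5905,-.0849,.1,104.1)
from plant import robot
st=robot.read_state(); d=load("wrist"); cv2.imwrite("pics/w2.png",d["color"][:,:,::-1]); np.savez("pics/w2.npz",sp=st["tool_pos"],so=st["orientation"],**d)
E
```

```text
t: 4.9
tool_pos: [0.5175, -0.1193, 0.3654]
orientation: [-1.08, -1.39, 1.39]
force: [0.2, -0.5, -3.8]
opening: 0.0519
t 4.90 tip [ 0.5175 -0.1193  0.1794] yaw 104.3 tilt 0.05 deg q6 -2.14 op 0.0519 F [ 0.2 -0.5 -3.8]
shift now-axes [ 15.3  79.4 -79.2]  twist 0.003  shift after-twist axes [ 15.5  79.4 -79.2]
```

View pics/w2.png

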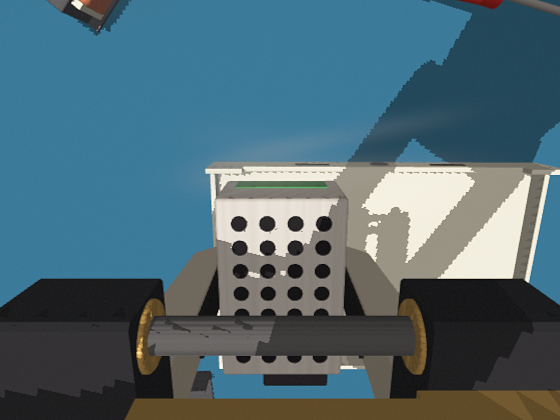

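Run:
```python
from h import *
d=dict(np.load("pics/w2.npz")); st=dict(tool_pos=d["sp"],orientation=d["so"]); P=cloud(d,st)
Z=P[...,2]; m=(Z>.015)&(Z<.05)&(d["depth"]>0); m[:, :]&=(P[...,0]<.8)
o=np.array([.5728,-.0146]);a=np.radians(14.1);X=np.array([np.cos(a),np.sin(a)]);Y=np.array([-X[1],X[0]])
Q=(P[...,:2]-o); hx=Q@X; hy=Q@Y
f=m&(np.indices(m.shape)[0]<185)&(np.abs(hx+.103)<.02)&(Z>.026)
print("front: n",f.sum(), "hx pct",np.percentile(hx[f],[5,50,95]),"slope",np.polyfit(hy[f],hx[f],1), "hy range",hy[f].min(),hy[f].max(),"z",np.percentile(Z[f],[5,50,95]))
for lo,hi in((180,300),):
  for s in(-1,1):
    w=m&(np.abs(hy-s*.148)<.02)&(hx<.08)&(hx>-.09)&(Z>.017)&(Z<.028)
    print(s,w.sum(),np.percentile(hy[w],[5,50,95]) if w.sum() else "", np.polyfit(hx[w],hy[w],1) if w.sum() else "")
```

```text
front: n 2111 hx pct [-0.10414703 -0.10250127 -0.10022437] slope [ 0.00149815 -0.10236333] hy range -0.15069961041106514 0.1490421141583589 z [0.02795985 0.03104383 0.0432158 ]
-1 241 [-0.15038759 -0.14898223 -0.1465816 ] [-0.01212947 -0.14959332]
1 886 [0.14462513 0.14580777 0.14906695] [-0.00155227  0.14621289]
```

Run:
```python
from h import *
o=np.array([.5728,-.0146]);a=np.radians(14.1);X=np.array([np.cos(a),np.sin(a)]);Y=np.array([-X[1],X[0]])
d=dict(np.load("pics/top0.npz")); c=d["color"].astype(int)
for n,(u,v),h,f in [("fan",(299,167),.054,c.max(-1)<70),("inlet",(255,177),.044,(c[...,0]>120)&(c[...,1]<70))]:
    m=np.zeros(f.shape,np.uint8); m[v-12:v+12,u-16:u+16]=f[v-12:v+12,u-16:u+16]
    k,_=cv2.findContours(m,cv2.RETR_EXTERNAL,cv2.CHAIN_APPROX_NONE); k=max(k,key=cv2.contourArea)[:,0]
    Q=onplane(d,k,h)[:,:2]-o; print(n,len(k),(Q@X).min(),(Q@X).max(),(Q@Y).min(),(Q@Y).max())
s=dict(np.load("pics/side0.npz")); P=cloud(s); Q=P[...,:2]-o; hx=Q@X;hy=Q@Y; Z=P[...,2]
for z0,z1,n in((.03,.06,"fan"),(.03,.05,"in")):
    m=(s["depth"]>0)&(Z>z0)&(Z<z1)&(hx>.07)&(hx<.1)&((hy<0) if n=="fan" else (hy>0))&(abs(hy)<.14)
    print(n,m.sum(),np.percentile(hy[m],[1,99]))
```

```text
fan 45 0.07338481237258572 0.09941979551702625 -0.09939969525947363 -0.039752461796829786
inlet 37 0.07996978307107849 0.09900781248631192 0.05002792788664376 0.09821545100701219
fan 187 [-0.1017935  -0.04003573]
in 164 [0.05031908 0.09975453]
```

```bash
python3 -m inch '[{"x":8,"y":10,"z":-30,"twist":0},{"x":7.5,"y":25,"z":-34,"twist":0},{"x":0,"y":30,"z":-14,"twist":0},{"x":0,"y":30,"z":0,"twist":0},{"x":0,"y":25,"z":0,"twist":0},{"x":0,"y":15,"z":0,"twist":0},{"x":0,"y":0,"z":0,"twist":0},{"x":0,"y":0,"z":0,"twist":0}]'
python3 -c "
from h import *
plan(.5903,-.0844,.0135,104.1)"
```

```text
t: 5.75
tool_pos: [0.5909, -0.0883, 0.2306]
orientation: [-1.084, -1.388, 1.388]
force: [0.5, -0.5, -2.2]
opening: 0.0519
t 5.75 tip [ 0.5909 -0.0883  0.0446] yaw 104.1 tilt 0.04 deg q6 -2.05 op 0.0519 F [ 0.5 -0.5 -2.2]
shift now-axes [ 3.9 31.1 -0.3]  twist -0.001  shift after-twist axes [ 3.9 31.1 -0.3]
```

```bash
python3 -m inch '[{"x":3.9,"y":12,"z":0,"twist":0},{"x":0,"y":9,"z":0,"twist":0},{"x":0,"y":5,"z":0,"twist":0},{"x":0,"y":3,"z":0,"twist":0},{"x":0,"y":1.5,"z":0,"twist":0},{"x":0,"y":0.5,"z":0,"twist":0},{"x":0,"y":0,"z":0,"twist":0},{"x":0,"y":0,"z":0,"twist":0}]'
python3 -c "
from h import *
plan(.5903,-.0844,.0135,104.1)"
```

```text
t: 6.55
tool_pos: [0.5897, -0.0839, 0.199]
orientation: [-1.083, -1.389, 1.388]
force: [-0.0, -0.8, -2.9]
opening: 0.0514
t 6.55 tip [ 0.5897 -0.0839  0.013 ] yaw 104.1 tilt 0.03 deg q6 -2.04 op 0.0514 F [-0.  -0.8 -2.9]
shift now-axes [-0.6 -0.5 -0.5]  twist 0.000  shift after-twist axes [-0.6 -0.5 -0.5]
```

```bash
python3 -m inch '[{"x":0,"y":0.5,"z":0,"twist":0},{"x":0,"y":0,"z":0,"twist":0}]'
python3 -m inch '[{"x":0,"y":0,"z":0,"twist":0},{"x":0,"y":0,"z":0,"twist":0},{"x":0,"y":0,"z":0,"twist":0},{"x":0,"y":0,"z":0,"twist":0},{"x":0,"y":-15,"z":0,"twist":0},{"x":0,"y":-35,"z":0,"twist":0},{"x":0,"y":-45,"z":0,"twist":0},{"x":0,"y":-40,"z":0,"twist":0},{"x":0,"y":-20,"z":0,"twist":0},{"x":0,"y":0,"z":0,"twist":0}]' 1
python3 -c "
from h import *
plan(.3869,-.3088,.15,64)
from plant import robot
st=robot.read_state(); d=load('wrist'); cv2.imwrite('pics/w3.png',d['color'][:,:,::-1])
P=cloud(d,st); m=((P[...,2]>.036)&(P[...,2]<.047)&(d['depth']>0)&(np.hypot(P[...,0]-.590,P[...,1]+.084)<.055)).astype(np.uint8)
k,_=cv2.findContours(m,cv2.RETR_EXTERNAL,cv2.CHAIN_APPROX_NONE); k=max(k,key=cv2.contourArea)[:,0]
print(np.median(P[m>0][:,2]),rect(P[k[:,1],k[:,0]]))
"
```

```text
t: 6.75
tool_pos: [0.5897, -0.0839, 0.1989]
orientation: [-1.083, -1.389, 1.388]
force: [-2.9, 0.6, 3.9]
opening: 0.0519
t: 7.75
tool_pos: [0.5908, -0.0841, 0.3594]
orientation: [-1.091, -1.393, 1.387]
force: [0.5, -0.8, 0.4]
opening: 0.0934
t 7.75 tip [ 0.5908 -0.0841  0.1734] yaw 104.1 tilt 0.52 deg q6 -2.04 op 0.0934 F [ 0.5 -0.8  0.4]
shift now-axes [-168.1   22.1  252.7]  twist 0.700  shift after-twist axes [-291.3   22.1   85. ]
0.04236121506514201 (array([ 0.58943091, -0.0839325 ]), (80.25978088378906, 52.12211990356445), 14.193633079528809)
```

View pics/w3.png

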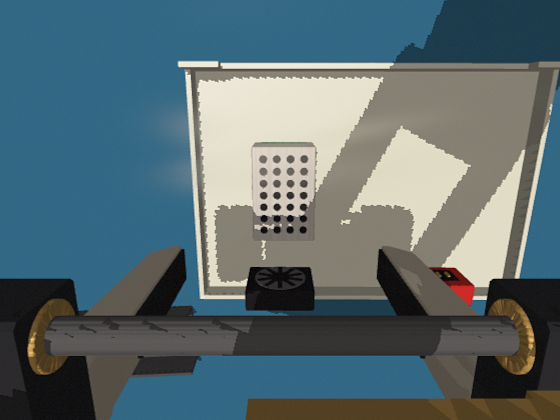

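```bash
python3 -m inch '[{"x":-12,"y":0,"z":18,"twist":0},{"x":-24,"y":0,"z":36,"twist":0},{"x":-24,"y":0,"z":36,"twist":0},{"x":-24,"y":0,"z":36,"twist":0},{"x":-24,"y":0,"z":36,"twist":0},{"x":-24,"y":0,"z":36,"twist":0},{"x":-24,"y":0,"z":36,"twist":0},{"x":-12,"y":0,"z":18,"twist":0.1},{"x":0,"y":0,"z":0,"twist":0.15},{"x":0,"y":0,"z":0,"twist":0.15},{"x":0,"y":0,"z":0,"twist":0.15},{"x":0,"y":0,"z":0,"twist":0.15}]'
python3 -m inch '[{"x":0,"y":0,"z":0,"twist":0},{"x":0,"y":0,"z":0,"twist":0}]'
python3 -c "
from h import *
from plant import robot
st=robot.read_state(); d=load('wrist'); cv2.imwrite('pics/w4.png',d['color'][:,:,::-1])
P=cloud(d,st); m=((P[...,2]>.028)&(P[...,2]<.047)&(d['depth']>0)&(np.hypot(P[...,0]-.387,P[...,1]+.309)<.05)).astype(np.uint8)
k,_=cv2.findContours(m,cv2.RETR_EXTERNAL,cv2.CHAIN_APPROX_NONE); k=np.vstack(k)[:,0]
r=rect(P[k[:,1],k[:,0]]);print(np.median(P[m>0][:,2]),r)
plan(*r[0],.008,r[2]+90)
"
```

```text
t: 9.0
tool_pos: [0.3855, -0.3079, 0.3513]
orientation: [-1.389, -0.863, 0.864]
force: [0.1, -0.3, 0.1]
opening: 0.0932
t: 9.2
tool_pos: [0.3858, -0.3079, 0.352]
orientation: [-1.387, -0.872, 0.872]
force: [-0.1, 0.4, -0.1]
opening: 0.0927
0.04231547317247403 (array([ 0.38744794, -0.31082507]), (59.75598907470703, 44.04924011230469), -25.59911346435547)
t 9.25 tip [ 0.3859 -0.308   0.1663] yaw 64.2 tilt 0.09 deg q6 -1.90 op 0.0929 F [-0.4  0.3  0.3]
shift now-axes [ -2.  158.3  -2.9]  twist -0.003  shift after-twist axes [ -2.  158.3  -2.9]
```

View pics/w4.png

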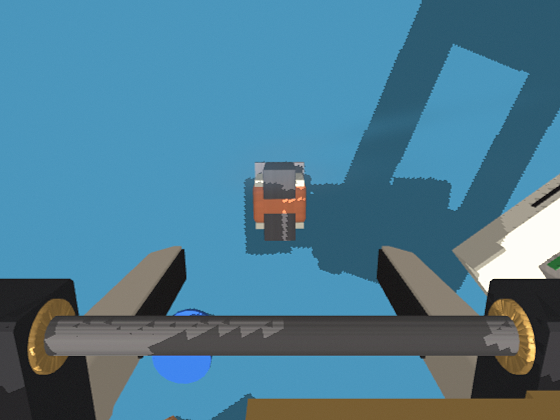

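```bash
python3 -m inch '[{"x":-2,"y":20,"z":-2.9,"twist":0},{"x":0,"y":40,"z":0,"twist":0},{"x":0,"y":40,"z":0,"twist":0},{"x":0,"y":30,"z":0,"twist":0},{"x":0,"y":18,"z":0,"twist":0},{"x":0,"y":10,"z":0,"twist":0},{"x":0,"y":0,"z":0,"twist":0}]'
python3 -m inch '[{"x":0,"y":0,"z":0,"twist":0},{"x":0,"y":0,"z":0,"twist":0},{"x":0,"y":0,"z":0,"twist":0},{"x":0,"y":0,"z":0,"twist":0},{"x":0,"y":0,"z":0,"twist":0},{"x":0,"y":0,"z":0,"twist":0}]' -1 35
python3 -c "
from h import *
plan(.3874,-.3108,.008,64.3)"
python3 -m inch '[{"x":0,"y":-15,"z":0,"twist":0},{"x":0,"y":-35,"z":0,"twist":0},{"x":0,"y":-40,"z":0,"twist":0},{"x":0,"y":-40,"z":0,"twist":0},{"x":0,"y":-30,"z":0,"twist":0},{"x":0,"y":0,"z":0,"twist":0}]'
python3 -c "
from h import *
o=np.array([.5733,-.0144]);a=np.radians(14.1);X=np.array([np.cos(a),np.sin(a)]);Y=np.array([-X[1],X[0]])
t=o+.0745*Y;print(t)
plan(*t,.14,104.1)"
```

```text
t: 9.95
tool_pos: [0.3873, -0.3107, 0.1938]
orientation: [-1.387, -0.869, 0.87]
force: [0.5, 0.8, 0.4]
opening: 0.0928
t: 10.55
tool_pos: [0.3878, -0.3113, 0.1954]
orientation: [-1.391, -0.869, 0.869]
force: [-0.2, -0.2, -0.1]
opening: 0.0496
t 10.55 tip [ 0.3878 -0.3113  0.0094] yaw 64.0 tilt 0.02 deg q6 -1.90 op 0.0496 F [-0.2 -0.2 -0.1]
shift now-axes [0.3 1.4 0.6]  twist -0.005  shift after-twist axes [0.3 1.4 0.6]
t: 11.15
tool_pos: [0.3888, -0.3122, 0.3598]
orientation: [-1.398, -0.871, 0.868]
force: [0.8, -0.8, -4.4]
opening: 0.0439
[0.55515068 0.05785547]
t 11.15 tip [ 0.3888 -0.3122  0.1738] yaw 64.0 tilt 0.44 deg q6 -1.90 op 0.0439 F [ 0.8 -0.8 -4.4]
shift now-axes [405.6  32.7  12.9]  twist -0.700  shift after-twist axes [ 318.6   32.7 -251.4]
```

```bash
python3 -m inch '[{"x":20,"y":0,"z":0,"twist":0},{"x":38,"y":0,"z":1.4,"twist":0},{"x":38,"y":0,"z":1.4,"twist":0},{"x":38,"y":0,"z":1.4,"twist":0},{"x":38,"y":0,"z":1.4,"twist":0},{"x":38,"y":0,"z":1.4,"twist":0},{"x":38,"y":0,"z":1.4,"twist":0},{"x":38,"y":0,"z":1.4,"twist":0},{"x":38,"y":0,"z":1.4,"twist":0},{"x":38,"y":0,"z":1.4,"twist":0},{"x":30,"y":0,"z":0,"twist":-0.1},{"x":14,"y":0,"z":0,"twist":-0.1}]'
python3 -m inch '[{"x":0,"y":0,"z":0,"twist":-0.12},{"x":0,"y":0,"z":0,"twist":-0.14},{"x":0,"y":0,"z":0,"twist":-0.14},{"x":0,"y":0,"z":0,"twist":-0.1},{"x":0,"y":0,"z":0,"twist":0},{"x":0,"y":0,"z":0,"twist":0}]'
python3 -c "
from h import *
from plant import robot
plan(.5552,.0579,.0135,104.1)
st=robot.read_state(); d=load('wrist'); cv2.imwrite('pics/w5.png',d['color'][:,:,::-1])
P=cloud(d,st); M=R.from_rotvec(st['orientation']).as_matrix()
Q=(P-st['tool_pos'])@M
m=(d['depth']>0)&(abs(Q[...,0])<.021)&(abs(Q[...,2])<.034)&(Q[...,1]>.12)&(Q[...,1]<.2)
y=Q[...,1][m];z=Q[...,2][m];print(m.sum(),'top y pct',np.percentile(y,[2,10,25,50,75,95]))
t=y<np.percentile(y,50)+.002
print('z range of top',np.percentile(z[t],[1,99]))
"
```

```text
t: 12.35
tool_pos: [0.5531, 0.0622, 0.3517]
orientation: [-1.313, -1.022, 1.027]
force: [-0.8, -1.4, -5.6]
opening: 0.0439
t: 12.95
tool_pos: [0.5526, 0.0597, 0.353]
orientation: [-1.082, -1.384, 1.387]
force: [-0.5, -0.1, -5.2]
opening: 0.0439
t 12.95 tip [0.5526 0.0597 0.167 ] yaw 103.9 tilt 0.19 deg q6 -1.80 op 0.0439 F [-0.5 -0.1 -5.2]
shift now-axes [ -2.5 153.5  -2.5]  twist -0.003  shift after-twist axes [ -2.5 153.5  -2.5]
10288 top y pct [0.15971773 0.16024105 0.16069342 0.16153971 0.16632523 0.19389978]
z range of top [-0.01185654  0.02883272]
```

View pics/w5.png

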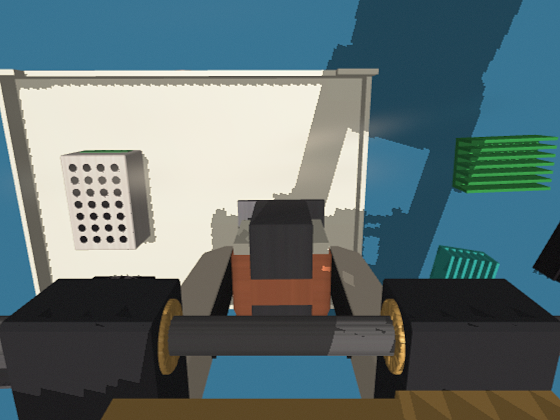

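```bash
python3 -m inch '[{"x":-2.5,"y":20,"z":-2.0,"twist":0},{"x":0,"y":35,"z":0,"twist":0},{"x":0,"y":35,"z":0,"twist":0},{"x":0,"y":25,"z":0,"twist":0},{"x":0,"y":15,"z":0,"twist":0},{"x":0,"y":8,"z":0,"twist":0},{"x":0,"y":3,"z":0,"twist":0},{"x":0,"y":0,"z":0,"twist":0},{"x":0,"y":0,"z":0,"twist":0}]'
python3 -c "
from h import *
from plant import robot
plan(.5552,.0579,.0195,104.1)
st=robot.read_state(); d=load('wrist')
P=cloud(d,st); M=R.from_rotvec(st['orientation']).as_matrix()
Q=(P-st['tool_pos'])@M
m=(d['depth']>0)&(abs(Q[...,0])<.021)&(abs(Q[...,2])<.034)&(Q[...,1]>.12)&(Q[...,1]<.2)
y=Q[...,1][m];z=Q[...,2][m];print(m.sum(),'top y pct',np.percentile(y,[2,10,25,50,75,95]), 'top z world', np.percentile(P[...,2][m],[98,90,50]))
"
```

```text
t: 13.9
tool_pos: [0.5565, 0.0578, 0.2158]
orientation: [-1.085, -1.39, 1.387]
force: [0.8, -0.5, -5.3]
opening: 0.0439
t 13.90 tip [0.5565 0.0578 0.0298] yaw 104.1 tilt 0.14 deg q6 -1.80 op 0.0439 F [ 0.8 -0.5 -5.3]
shift now-axes [ 0.5 10.2  1.3]  twist -0.000  shift after-twist axes [ 0.5 10.2  1.3]
10322 top y pct [0.15970188 0.16025077 0.16071957 0.16156091 0.16634478 0.19472825] top z world [0.05603631 0.05548122 0.05416549]
```

```bash
python3 -m inch '[{"x":0.5,"y":4,"z":1,"twist":0},{"x":0,"y":3,"z":0,"twist":0},{"x":0,"y":1,"z":0,"twist":0},{"x":0,"y":0,"z":0,"twist":0},{"x":0,"y":0,"z":0,"twist":0}]'
python3 -m inch '[{"x":0,"y":0.7,"z":0,"twist":0},{"x":0,"y":0,"z":0,"twist":0}]'
python3 -m inch '[{"x":0,"y":0.7,"z":0,"twist":0},{"x":0,"y":0,"z":0,"twist":0}]'
python3 -m inch '[{"x":0,"y":0.5,"z":0,"twist":0},{"x":0,"y":0,"z":0,"twist":0}]'
```

```text
t: 14.45
tool_pos: [0.555, 0.058, 0.2074]
orientation: [-1.083, -1.389, 1.388]
force: [-4.2, -1.0, 5.5]
opening: 0.0435
t: 14.65
tool_pos: [0.555, 0.0581, 0.2074]
orientation: [-1.083, -1.389, 1.388]
force: [-7.7, -0.5, 12.1]
opening: 0.0432
t: 14.85
tool_pos: [0.555, 0.0581, 0.2074]
orientation: [-1.083, -1.389, 1.388]
force: [-11.1, -0.4, 18.8]
opening: 0.0439
t: 15.05
tool_pos: [0.5551, 0.0581, 0.2074]
orientation: [-1.083, -1.389, 1.388]
force: [-14.1, -0.1, 23.1]
opening: 0.044
```

```bash
python3 -m inch '[{"x":0,"y":-1.5,"z":0,"twist":0},{"x":0,"y":0,"z":0,"twist":0}]'
python3 -m inch '[{"x":0,"y":0,"z":0,"twist":0},{"x":0,"y":0,"z":0,"twist":0},{"x":0,"y":0,"z":0,"twist":0},{"x":0,"y":0,"z":0,"twist":0},{"x":0,"y":0,"z":0,"twist":0},{"x":0,"y":-15,"z":0,"twist":0},{"x":0,"y":-35,"z":0,"twist":0},{"x":0,"y":-45,"z":0,"twist":0},{"x":0,"y":-40,"z":0,"twist":0},{"x":0,"y":-20,"z":0,"twist":0},{"x":0,"y":0,"z":0,"twist":0}]' 1
python3 -c "
from h import *
plan(.392,.3095,.15,-5.5)
from plant import robot
st=robot.read_state(); d=load('wrist'); cv2.imwrite('pics/w6.png',d['color'][:,:,::-1])
P=cloud(d,st); m=((P[...,2]>.034)&(P[...,2]<.05)&(d['depth']>0)&(np.hypot(P[...,0]-.555,P[...,1]-.058)<.05)).astype(np.uint8)
k,_=cv2.findContours(m,cv2.RETR_EXTERNAL,cv2.CHAIN_APPROX_NONE); k=np.vstack(k)[:,0]
print(np.percentile(P[m>0][:,2],[50,95]),rect(P[k[:,1],k[:,0]]))
"
```

```text
t: 15.25
tool_pos: [0.555, 0.0581, 0.2074]
orientation: [-1.083, -1.389, 1.388]
force: [-6.6, 0.0, 11.1]
opening: 0.0435
t: 16.35
tool_pos: [0.5559, 0.0581, 0.3667]
orientation: [-1.09, -1.395, 1.385]
force: [-0.2, 0.2, -0.3]
opening: 0.0927
t 16.35 tip [0.5559 0.0581 0.1807] yaw 104.1 tilt 0.50 deg q6 -1.80 op 0.0927 F [-0.2  0.2 -0.3]
shift now-axes [283.9  29.3  97.9]  twist -1.229  shift after-twist axes [ 187.5   29.3 -234.6]
[0.04631893 0.04776549] (array([0.55640063, 0.05856168]), (60.3075065612793, 44.02418899536133), 14.409317016601562)
```

View pics/w6.png

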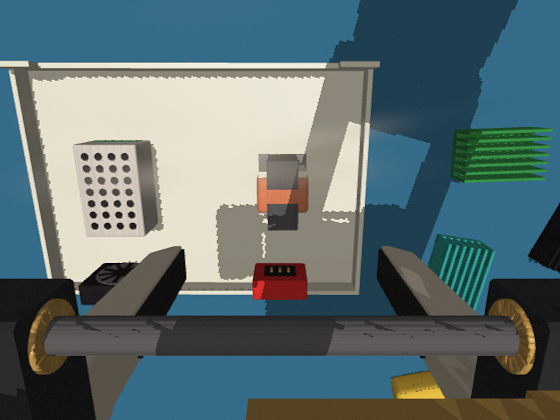

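```bash
python3 -m inch '[{"x":18,"y":0,"z":6,"twist":0},{"x":38,"y":0,"z":13,"twist":0},{"x":38,"y":0,"z":13,"twist":0},{"x":38,"y":0,"z":13,"twist":0},{"x":38,"y":0,"z":13,"twist":0},{"x":38,"y":0,"z":13,"twist":0},{"x":38,"y":0,"z":13,"twist":0},{"x":30,"y":0,"z":10,"twist":0},{"x":8,"y":0,"z":4,"twist":0.14},{"x":0,"y":0,"z":0,"twist":0.148},{"x":0,"y":0,"z":0,"twist":0.148},{"x":0,"y":0,"z":0,"twist":0.148}]'
python3 -m inch '[{"x":0,"y":0,"z":0,"twist":0.148},{"x":0,"y":0,"z":0,"twist":0.148},{"x":0,"y":0,"z":0,"twist":0.148},{"x":0,"y":0,"z":0,"twist":0.148},{"x":0,"y":0,"z":0,"twist":0.148},{"x":0,"y":0,"z":0,"twist":0.148},{"x":0,"y":0,"z":0,"twist":0.148},{"x":0,"y":0,"z":0,"twist":0.148},{"x":0,"y":0,"z":0,"twist":0.148},{"x":0,"y":0,"z":0,"twist":0},{"x":0,"y":0,"z":0,"twist":0}]'
python3 -c "
from h import *
from plant import robot
plan(.392,.3095,.15,-5.5)
st=robot.read_state(); d=load('wrist'); cv2.imwrite('pics/w7.png',d['color'][:,:,::-1])
P=cloud(d,st); m=((P[...,2]>.024)&(P[...,2]<.045)&(d['depth']>0)&(np.hypot(P[...,0]-.392,P[...,1]-.3095)<.045)).astype(np.uint8)
k,_=cv2.findContours(m,cv2.RETR_EXTERNAL,cv2.CHAIN_APPROX_NONE); k=np.vstack(k)[:,0]
r=rect(P[k[:,1],k[:,0]]);print(np.median(P[m>0][:,2]),r)
plan(*r[0],.008,r[2])
"
```

```text
t: 17.6
tool_pos: [0.3888, 0.3099, 0.3586]
orientation: [-1.352, -0.95, 0.956]
force: [-0.0, 0.5, 0.4]
opening: 0.0935
t: 18.7
tool_pos: [0.3895, 0.3096, 0.3594]
orientation: [-1.571, 0.076, -0.072]
force: [-0.2, 0.5, -0.8]
opening: 0.0933
t 18.70 tip [0.3895 0.3096 0.1734] yaw -5.4 tilt 0.15 deg q6 0.66 op 0.0933 F [-0.2  0.5 -0.8]
shift now-axes [ 2.6 23.4  0.2]  twist 0.002  shift after-twist axes [ 2.6 23.4  0.2]
0.03451079866775292 (array([0.39278647, 0.30834393]), (45.94162368774414, 32.4905891418457), -5.0441436767578125)
t 18.75 tip [0.3897 0.3096 0.1738] yaw -5.4 tilt 0.11 deg q6 0.66 op 0.0927 F [-0.1  0.4  0.3]
shift now-axes [  3.5 165.7  -0.8]  twist -0.006  shift after-twist axes [  3.5 165.7  -0.8]
```

View pics/w7.png

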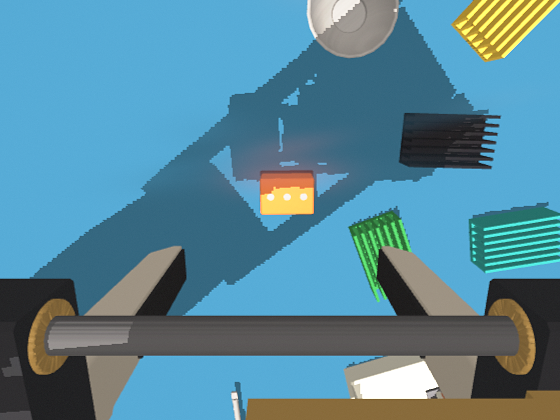

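```bash
python3 -m inch '[{"x":3.3,"y":20,"z":-0.8,"twist":0},{"x":0,"y":40,"z":0,"twist":0},{"x":0,"y":40,"z":0,"twist":0},{"x":0,"y":32,"z":0,"twist":0},{"x":0,"y":20,"z":0,"twist":0},{"x":0,"y":12,"z":0,"twist":0},{"x":0,"y":0,"z":0,"twist":0}]'
python3 -m inch '[{"x":0,"y":0,"z":0,"twist":0},{"x":0,"y":0,"z":0,"twist":0},{"x":0,"y":0,"z":0,"twist":0},{"x":0,"y":0,"z":0,"twist":0},{"x":0,"y":0,"z":0,"twist":0},{"x":0,"y":0,"z":0,"twist":0},{"x":0,"y":0,"z":0,"twist":0},{"x":0,"y":0,"z":0,"twist":0}]' -1 20
python3 -c "
from h import *
plan(.3928,.3083,.008,-5)"
python3 -m inch '[{"x":0,"y":-15,"z":0,"twist":0},{"x":0,"y":-35,"z":0,"twist":0},{"x":0,"y":-40,"z":0,"twist":0},{"x":0,"y":-40,"z":0,"twist":0},{"x":0,"y":-30,"z":0,"twist":0},{"x":0,"y":0,"z":0,"twist":0}]'
python3 -c "
from h import *
p=(np.array([.5894,-.0839])+[.5564,.0586])/2
print(p); plan(*p,.14,14.2)"
```

```text
t: 19.45
tool_pos: [0.3927, 0.308, 0.195]
orientation: [-1.571, 0.079, -0.074]
force: [-0.1, 0.1, 0.4]
opening: 0.0931
t: 20.25
tool_pos: [0.3937, 0.3085, 0.197]
orientation: [-1.569, 0.078, -0.078]
force: [-1.3, -0.1, 2.5]
opening: 0.0474
t 20.25 tip [0.3937 0.3085 0.011 ] yaw -5.7 tilt 0.01 deg q6 0.66 op 0.0474 F [-1.3 -0.1  2.5]
shift now-axes [-0.8  3.  -0.2]  twist -0.012  shift after-twist axes [-0.8  3.  -0.2]
t: 20.85
tool_pos: [0.3948, 0.3092, 0.3622]
orientation: [-1.564, 0.072, -0.083]
force: [-0.0, 0.3, -1.0]
opening: 0.0481
[ 0.5729  -0.01265]
t 20.85 tip [0.3948 0.3092 0.1762] yaw -5.7 tilt 0.49 deg q6 0.66 op 0.0481 F [-0.   0.3 -1. ]
shift now-axes [ 208.8   36.1 -302.9]  twist -0.347  shift after-twist axes [  93.4   36.1 -355.8]
```

```bash
python3 -m inch '[{"x":12,"y":0,"z":-17,"twist":0},{"x":24,"y":0,"z":-35,"twist":0},{"x":24,"y":0,"z":-35,"twist":0},{"x":24,"y":0,"z":-35,"twist":0},{"x":24,"y":0,"z":-35,"twist":0},{"x":24,"y":0,"z":-35,"twist":0},{"x":24,"y":0,"z":-35,"twist":0},{"x":24,"y":0,"z":-35,"twist":0},{"x":19,"y":0,"z":-27,"twist":0},{"x":10,"y":0,"z":-14,"twist":-0.1},{"x":0,"y":0,"z":0,"twist":-0.13},{"x":0,"y":0,"z":0,"twist":-0.117}]'
python3 -m inch '[{"x":0,"y":30,"z":0,"twist":0},{"x":0,"y":35,"z":0,"twist":0},{"x":0,"y":25,"z":0,"twist":0},{"x":0,"y":15,"z":0,"twist":0},{"x":0,"y":0,"z":0,"twist":0},{"x":0,"y":0,"z":0,"twist":0}]'
python3 -c "
from h import *
from plant import robot
plan(.5729,-.0127,.0155,14.2)
st=robot.read_state(); d=load('wrist'); cv2.imwrite('pics/w8.png',d['color'][:,:,::-1])
P=cloud(d,st); M=R.from_rotvec(st['orientation']).as_matrix()
Q=(P-st['tool_pos'])@M
m=(d['depth']>0)&(abs(Q[...,0])<.022)&(abs(Q[...,2])<.016)&(Q[...,1]>.12)&(Q[...,1]<.2)
print(m.sum(),'top z world', np.percentile(P[...,2][m],[98,90,50]),'z',np.percentile(Q[...,2][m],[1,99]),'x',np.percentile(Q[...,0][m],[1,99]))
"
```

```text
t: 22.05
tool_pos: [0.5715, -0.0146, 0.355]
orientation: [-1.561, -0.196, 0.2]
force: [-0.7, 0.8, -0.5]
opening: 0.048
t: 22.65
tool_pos: [0.5718, -0.0138, 0.2522]
orientation: [-1.562, -0.195, 0.195]
force: [-0.3, -1.5, 0.0]
opening: 0.0478
t 22.65 tip [ 0.5718 -0.0138  0.0662] yaw 14.2 tilt 0.00 deg q6 -0.36 op 0.0478 F [-0.3 -1.5  0. ]
shift now-axes [ 1.3 50.7  0.8]  twist 0.000  shift after-twist axes [ 1.3 50.7  0.8]
8295 top z world [0.09083387 0.09038823 0.08951216] z [-0.01416458  0.01596765] x [-0.02155084  0.02126085]
```

View pics/w8.png

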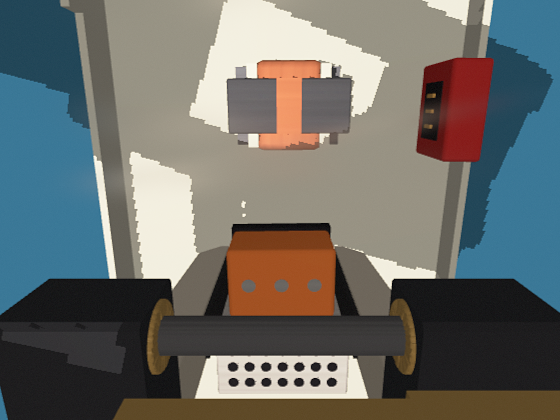

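```bash
python3 -m inch '[{"x":1.3,"y":15,"z":0.8,"twist":0},{"x":0,"y":16,"z":0,"twist":0},{"x":0,"y":10,"z":0,"twist":0},{"x":0,"y":6,"z":0,"twist":0},{"x":0,"y":3,"z":0,"twist":0},{"x":0,"y":1,"z":0,"twist":0},{"x":0,"y":0,"z":0,"twist":0},{"x":0,"y":0,"z":0,"twist":0}]'
```

```text
t: 23.5
tool_pos: [0.5729, -0.0127, 0.201]
orientation: [-1.562, -0.195, 0.194]
force: [-0.6, -0.3, -0.3]
opening: 0.0475
```

```bash
python3 -m inch '[{"x":0,"y":0.6,"z":0,"twist":0},{"x":0,"y":0,"z":0,"twist":0}]'
```

```text
t: 23.7
tool_pos: [0.5729, -0.0127, 0.201]
orientation: [-1.562, -0.195, 0.194]
force: [-2.6, 0.8, 6.5]
opening: 0.0482
```

Contact; release and lift.

```bash
python3 -m inch '[{"x":0,"y":0,"z":0,"twist":0},{"x":0,"y":0,"z":0,"twist":0},{"x":0,"y":0,"z":0,"twist":0},{"x":0,"y":0,"z":0,"twist":0},{"x":0,"y":0,"z":0,"twist":0},{"x":0,"y":-15,"z":0,"twist":0},{"x":0,"y":-35,"z":0,"twist":0},{"x":0,"y":-45,"z":0,"twist":0},{"x":0,"y":-40,"z":0,"twist":0},{"x":0,"y":-20,"z":0,"twist":0},{"x":0,"y":0,"z":0,"twist":0}]' 1
python3 -c "
from h import *
plan(.5334,.3413,.15,-6.4)
from plant import robot
st=robot.read_state(); d=load('wrist'); cv2.imwrite('pics/w9.png',d['color'][:,:,::-1])
P=cloud(d,st); m=((P[...,2]>.03)&(P[...,2]<.05)&(d['depth']>0)&(np.hypot(P[...,0]-.573,P[...,1]+.0127)<.036)).astype(np.uint8)
k,_=cv2.findContours(m,cv2.RETR_EXTERNAL,cv2.CHAIN_APPROX_NONE); k=np.vstack(k)[:,0]
print(np.percentile(P[m>0][:,2],[5,50,95]),rect(P[k[:,1],k[:,0]]))
m=((P[...,2]>.036)&(P[...,2]<.05)&(d['depth']>0)&(np.hypot(P[...,0]-.5894,P[...,1]+.0839)<.05)).astype(np.uint8)
k,_=cv2.findContours(m,cv2.RETR_EXTERNAL,cv2.CHAIN_APPROX_NONE); k=np.vstack(k)[:,0]
print(np.percentile(P[m>0][:,2],[5,50,95]),rect(P[k[:,1],k[:,0]]))
"
```

```text
t: 24.8
tool_pos: [0.5739, -0.0128, 0.3613]
orientation: [-1.564, -0.202, 0.188]
force: [1.2, -0.3, 0.1]
opening: 0.0931
t 24.80 tip [ 0.5739 -0.0128  0.1753] yaw 14.2 tilt 0.51 deg q6 -0.36 op 0.0931 F [ 1.2 -0.3  0.1]
shift now-axes [ 47.4  24.5 353.3]  twist 0.360  shift after-twist axes [-80.   24.5 347.3]
[0.03675777 0.03859202 0.03984751] (array([ 0.57239014, -0.0130436 ]), (45.98025894165039, 32.61915588378906), 14.523837089538574)
[0.04071735 0.04218286 0.04332891] (array([ 0.58945306, -0.08362995]), (80.0422134399414, 52.236183166503906), 13.953727722167969)
```

View pics/w9.png

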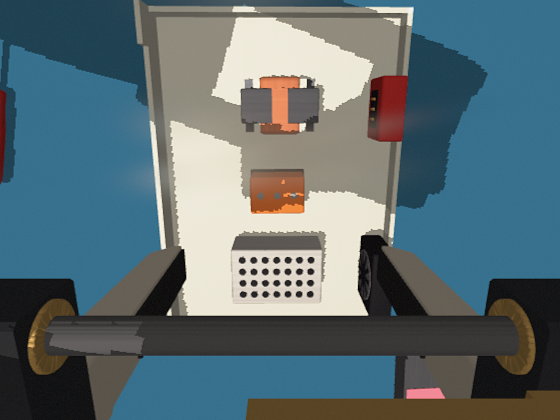

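```bash
python3 -m inch '[{"x":2,"y":0,"z":18,"twist":0},{"x":5.5,"y":0,"z":41,"twist":0},{"x":5.5,"y":0,"z":41,"twist":0},{"x":5.5,"y":0,"z":41,"twist":0},{"x":5.5,"y":0,"z":41,"twist":0},{"x":5.5,"y":0,"z":41,"twist":0},{"x":5.5,"y":0,"z":41,"twist":0},{"x":5.5,"y":0,"z":41,"twist":0},{"x":5,"y":0,"z":34,"twist":0},{"x":2,"y":0,"z":14,"twist":0.12},{"x":0,"y":0,"z":0,"twist":0.12},{"x":0,"y":0,"z":0,"twist":0.12}]'
python3 -m inch '[{"x":0,"y":0,"z":0,"twist":0},{"x":0,"y":0,"z":0,"twist":0}]'
python3 -c "
from h import *
from plant import robot
plan(.5334,.3413,.15,-6.4)
st=robot.read_state(); d=load('wrist'); c=d['color']; cv2.imwrite('pics/w10.png',cv2.resize(c[120:300,130:500][:,:,::-1],None,fx=2,fy=2))
P=cloud(d,st); m=((P[...,2]>.018)&(P[...,2]<.04)&(d['depth']>0)&(np.hypot(P[...,0]-.5334,P[...,1]-.3413)<.05)).astype(np.uint8)
k,_=cv2.findContours(m,cv2.RETR_EXTERNAL,cv2.CHAIN_APPROX_NONE); k=np.vstack(k)[:,0]
r=rect(P[k[:,1],k[:,0]]);print(np.median(P[m>0][:,2]),r,k.min(0),k.max(0))
m2=(m>0)&(P[...,2]>.025);print(P[m2].mean(0))
plan(*r[0],.006,r[2])
"
```

```text
t: 26.05
tool_pos: [0.5312, 0.3418, 0.3528]
orientation: [-1.571, 0.093, -0.088]
force: [-1.0, 0.7, 0.3]
opening: 0.0932
t: 26.25
tool_pos: [0.5317, 0.341, 0.3537]
orientation: [-1.57, 0.087, -0.084]
force: [0.3, 0.1, 0.8]
opening: 0.0926
t 26.25 tip [0.5317 0.341  0.1677] yaw -6.2 tilt 0.14 deg q6 0.60 op 0.0926 F [0.3 0.1 0.8]
shift now-axes [ 1.6 17.7  0.5]  twist 0.003  shift after-twist axes [ 1.6 17.7  0.5]
0.02777301638430854 (array([0.53493182, 0.34068692]), (70.12401580810547, 44.59466552734375), -6.933006286621094) [245 167] [329 220]
[0.53439918 0.34096717 0.02819459]
t 26.30 tip [0.5319 0.3409 0.1681] yaw -6.2 tilt 0.10 deg q6 0.60 op 0.0930 F [ 0.6 -0.5  0.1]
shift now-axes [  3.3 162.1   0.2]  twist 0.012  shift after-twist axes [  3.3 162.1   0.3]
```

View pics/w10.png

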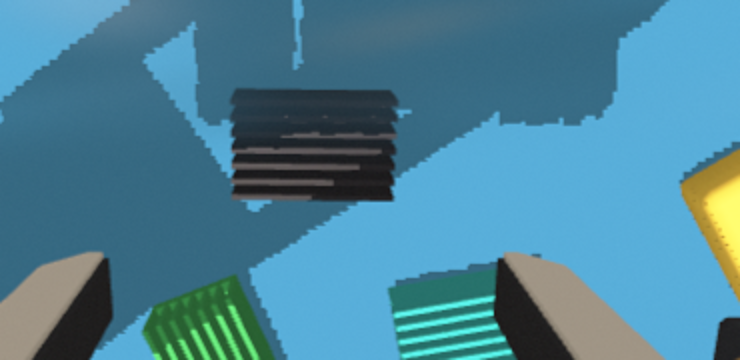

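```bash
python3 -m inch '[{"x":2.8,"y":20,"z":0.2,"twist":0.012},{"x":0,"y":40,"z":0,"twist":0},{"x":0,"y":40,"z":0,"twist":0},{"x":0,"y":32,"z":0,"twist":0},{"x":0,"y":19,"z":0,"twist":0},{"x":0,"y":9,"z":0,"twist":0},{"x":0,"y":0,"z":0,"twist":0}]'
python3 -m inch '[{"x":0,"y":0,"z":0,"twist":0},{"x":0,"y":0,"z":0,"twist":0},{"x":0,"y":0,"z":0,"twist":0},{"x":0,"y":0,"z":0,"twist":0},{"x":0,"y":0,"z":0,"twist":0},{"x":0,"y":0,"z":0,"twist":0},{"x":0,"y":0,"z":0,"twist":0}]' -1 25
python3 -c "
from h import *
plan(.5347,.3407,.008,-6.9)"
python3 -m inch '[{"x":0,"y":-15,"z":0,"twist":0},{"x":0,"y":-35,"z":0,"twist":0},{"x":0,"y":-40,"z":0,"twist":0},{"x":0,"y":-40,"z":0,"twist":0},{"x":0,"y":-30,"z":0,"twist":0},{"x":0,"y":0,"z":0,"twist":0}]'
python3 -c "
from h import *
plan(.5895,-.0838,.14,14.1)"
```

```text
t: 27.0
tool_pos: [0.5343, 0.3406, 0.1937]
orientation: [-1.57, 0.098, -0.095]
force: [-1.0, -0.3, -0.3]
opening: 0.0927
t: 27.7
tool_pos: [0.5355, 0.3414, 0.1967]
orientation: [-1.567, 0.096, -0.099]
force: [-1.1, -0.8, 6.4]
opening: 0.0698
t 27.70 tip [0.5355 0.3414 0.0107] yaw -7.1 tilt 0.13 deg q6 0.61 op 0.0698 F [-1.1 -0.8  6.4]
shift now-axes [-0.7  2.7 -0.8]  twist -0.003  shift after-twist axes [-0.7  2.7 -0.8]
t: 28.3
tool_pos: [0.5361, 0.3418, 0.3627]
orientation: [-1.563, 0.09, -0.104]
force: [0.3, 0.4, 0.1]
opening: 0.0697
t 28.30 tip [0.5361 0.3418 0.1767] yaw -7.1 tilt 0.59 deg q6 0.61 op 0.0697 F [0.3 0.4 0.1]
shift now-axes [ 105.3   35.1 -416. ]  twist -0.370  shift after-twist axes [ -52.3   35.1 -425.9]
```

```bash
python3 -m inch '[{"x":5,"y":0,"z":-18,"twist":0},{"x":10,"y":0,"z":-40,"twist":0},{"x":10,"y":0,"z":-40,"twist":0},{"x":10,"y":0,"z":-40,"twist":0},{"x":10,"y":0,"z":-40,"twist":0},{"x":10,"y":0,"z":-40,"twist":0},{"x":10,"y":0,"z":-40,"twist":0},{"x":10,"y":0,"z":-40,"twist":0},{"x":10,"y":0,"z":-40,"twist":0},{"x":10,"y":0,"z":-40,"twist":0},{"x":7,"y":0,"z":-26,"twist":0},{"x":3,"y":0,"z":-12,"twist":-0.07}]'
python3 -m inch '[{"x":0,"y":0,"z":0,"twist":-0.1},{"x":0,"y":15,"z":0,"twist":-0.1},{"x":0,"y":25,"z":0,"twist":-0.1},{"x":0,"y":20,"z":0,"twist":0},{"x":0,"y":0,"z":0,"twist":0},{"x":0,"y":0,"z":0,"twist":0}]'
python3 -c "
from h import *
from plant import robot
plan(.5895,-.0838,.0525,14.1)
st=robot.read_state(); d=load('wrist'); cv2.imwrite('pics/w11.png',d['color'][:,:,::-1])
P=cloud(d,st); M=R.from_rotvec(st['orientation']).as_matrix()
Q=(P-st['tool_pos'])@M
m=(d['depth']>0)&(abs(Q[...,0])<.03)&(abs(Q[...,2])<.026)&(Q[...,1]>.12)&(Q[...,1]<.185)
print(m.sum(),'top z world', np.percentile(P[...,2][m],[98,90,50]),'z',np.percentile(Q[...,2][m],[1,99]),'x',np.percentile(Q[...,0][m],[1,99]))
"
```

```text
t: 29.5
tool_pos: [0.5865, -0.0882, 0.3529]
orientation: [-1.571, 0.047, -0.041]
force: [0.8, 0.7, -1.1]
opening: 0.0697
t: 30.1
tool_pos: [0.5867, -0.085, 0.2939]
orientation: [-1.561, -0.19, 0.195]
force: [0.5, -0.7, -0.1]
opening: 0.07
t 30.10 tip [ 0.5867 -0.085   0.1079] yaw 14.1 tilt 0.19 deg q6 -0.48 op 0.0700 F [ 0.5 -0.7 -0.1]
shift now-axes [ 3.2 55.3  0.4]  twist -0.001  shift after-twist axes [ 3.2 55.3  0.4]
12610 top z world [0.12675502 0.12615396 0.12323967] z [-0.02044067  0.02159793] x [-0.02937514  0.02941168]
```

View pics/w11.png

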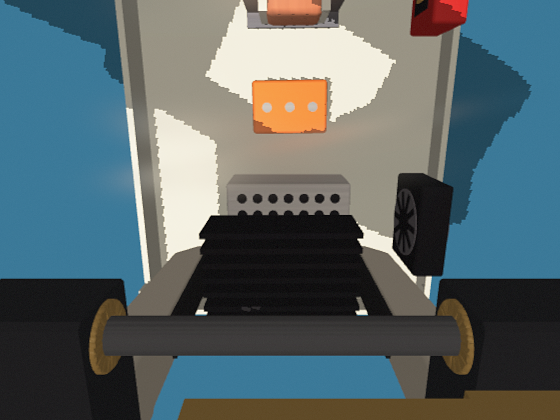

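```bash
python3 -m inch '[{"x":3.2,"y":12,"z":0.4,"twist":0},{"x":0,"y":16,"z":0,"twist":0},{"x":0,"y":12,"z":0,"twist":0},{"x":0,"y":8,"z":0,"twist":0},{"x":0,"y":5,"z":0,"twist":0},{"x":0,"y":1.5,"z":0,"twist":0},{"x":0,"y":0,"z":0,"twist":0},{"x":0,"y":0,"z":0,"twist":0}]'
python3 -c "
from h import *
plan(.5895,-.0838,.0525,14.1)"
```

```text
t: 30.95
tool_pos: [0.5909, -0.0836, 0.2414]
orientation: [-1.563, -0.194, 0.192]
force: [0.3, -0.4, -1.2]
opening: 0.0699
t 30.95 tip [ 0.5909 -0.0836  0.0554] yaw 14.1 tilt 0.06 deg q6 -0.47 op 0.0699 F [ 0.3 -0.4 -1.2]
shift now-axes [-1.4  2.9  0.1]  twist -0.000  shift after-twist axes [-1.4  2.9  0.1]
```

```bash
python3 -m inch '[{"x":0,"y":0.8,"z":0,"twist":0},{"x":0,"y":0,"z":0,"twist":0}]'
```

```text
t: 31.15
tool_pos: [0.5908, -0.0836, 0.2403]
orientation: [-1.562, -0.194, 0.193]
force: [-0.5, -0.1, -0.6]
opening: 0.0698
```

```bash
python3 -m inch '[{"x":-1.2,"y":1,"z":0,"twist":0},{"x":0,"y":0.8,"z":0,"twist":0},{"x":0,"y":0,"z":0,"twist":0},{"x":0,"y":0,"z":0,"twist":0}]'
```

```text
t: 31.55
tool_pos: [0.5895, -0.0839, 0.2387]
orientation: [-1.562, -0.193, 0.193]
force: [-2.4, -0.4, 5.8]
opening: 0.07
```

```bash
python3 -m inch '[{"x":0,"y":0,"z":0,"twist":0},{"x":0,"y":0,"z":0,"twist":0},{"x":0,"y":0,"z":0,"twist":0},{"x":0,"y":0,"z":0,"twist":0},{"x":0,"y":0,"z":0,"twist":0},{"x":0,"y":-10,"z":0,"twist":0},{"x":0,"y":-30,"z":0,"twist":0},{"x":0,"y":-40,"z":0,"twist":0},{"x":0,"y":-40,"z":0,"twist":0},{"x":0,"y":-20,"z":0,"twist":0},{"x":0,"y":0,"z":0,"twist":0},{"x":0,"y":0,"z":0,"twist":0}]' 1
python3 -c "
from h import *
plan(.5334,.3413,.15,-6.4)
from plant import robot
st=robot.read_state(); d=load('wrist'); cv2.imwrite('pics/w12.png',d['color'][:,:,::-1])
P=cloud(d,st)
for n,lo,hi,c,r in [('hs',.06,.08,(.5895,-.084),.05),('psu',.036,.046,(.5895,-.084),.052),('relay',.03,.045,(.573,-.013),.036),('tr',.035,.05,(.556,.058),.045)]:
  m=((P[...,2]>lo)&(P[...,2]<hi)&(d['depth']>0)&(np.hypot(P[...,0]-c[0],P[...,1]-c[1])<r)).astype(np.uint8)
  k,_=cv2.findContours(m,cv2.RETR_EXTERNAL,cv2.CHAIN_APPROX_NONE); k=np.vstack(k)[:,0]
  print(n,np.percentile(P[m>0][:,2],[5,50,95]),rect(P[k[:,1],k[:,0]]))
t=load('top'); cv2.imwrite('pics/t2.png',cv2.resize(t['color'][140:310,110:460][:,:,::-1],None,fx=2.2,fy=2.2))
"
```

```text
t: 32.75
tool_pos: [0.5895, -0.0838, 0.3785]
orientation: [-1.563, -0.194, 0.192]
force: [0.2, 0.2, -0.3]
opening: 0.0932
t 32.75 tip [ 0.5895 -0.0838  0.1925] yaw 14.1 tilt 0.06 deg q6 -0.47 op 0.0932 F [ 0.2  0.2 -0.3]
shift now-axes [ 49.1  42.4 426. ]  twist 0.358  shift after-twist axes [-103.2   42.4  416.2]
hs [0.06134619 0.06978236 0.07154692] (array([ 0.58909601, -0.08480023]), (70.14197540283203, 44.511653900146484), 14.398006439208984)
psu [0.03960799 0.04193386 0.04332586] (array([ 0.58955548, -0.08387169]), (80.2444076538086, 51.80473327636719), 14.228398323059082)
relay [0.03725425 0.03864451 0.03996112] (array([ 0.57242285, -0.01275875]), (46.139404296875, 31.659156799316406), 13.960464477539062)
tr [0.0401159  0.04639779 0.04794299] (array([0.55888159, 0.05023698]), (59.62908935546875, 28.050472259521484), 14.138423919677734)
```

View pics/w12.png

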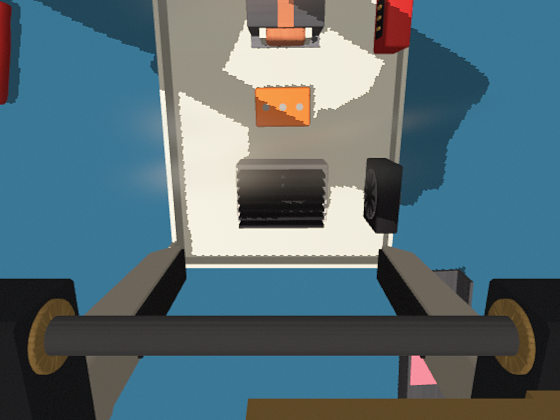

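```bash
python3 -c "
from plant import robot
print(robot.close_job())"
```

```text
the job is handed in; nothing more can be done
None
```

All four modules are placed in the required order and the job is handed in at about 33 s of the 109 s allowed. No verdict was reported.

The last wrist-camera check, taken with the gripper open, clear and reading almost no force, showed:

| Module | Position found | Squared to the housing | Top height |
|---|---|---|---|
| Power supply | within about 1–2 mm of the middle row and the fan's centre line | 14.2° against about 14.1° | 42 mm, as expected standing on the floor |
| Transformer | within about 2–3 mm of the middle row and the inlet's centre line | 14.4° | 46 mm, as expected |
| Relay | about 73 mm from both neighbours | 14.0° | 38.6 mm, as expected |
| Heat sink | flat on the supply, centres about 1 mm apart | 14.4° | 70 mm, as expected |

- **Transformer check:** its figures are from the picture taken just after it was set down, because it was partly outside the frame in the last one. The arm did not touch it afterwards.
- **Transformer grip:** it slipped about 6 mm in the fingers because I lifted before the grip had fully closed. I measured the slip and corrected for it before setting it down. It pressed on the floor at up to about 23 N before I let go.
- **Fan and inlet positions:** I measured them about 72–75 mm to the sides of the housing's centre, against the 80 mm quoted as approximate, and used the measured positions.
- **Dish and spool:** I kept the arm clear of both. I did not measure them again at the end; I saved a final overhead picture but did not look at it.

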